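Hang and lock the bayonet guard on the garage bench lamp

ROBOT

A 7-joint arm with a two-finger parallel gripper is mounted at the origin on the work surface. World frame = base frame: x ahead of the robot, y to its left, z up, the work surface at z = 0. Lengths are in m, angles in rad, forces in N, time in s.
With the tool pointing down it reaches from about 0.425 to 0.875 m from the base axis. Payload 4.7 kg.
Tool frame: the origin (TCP) lies midway between the tips of the shut fingers; the grasp point (between the pads) lies 19 mm behind it; z points along the fingers, x is the direction in which the jaws open and shut, and the axes are right-handed (so a half turn about z gives the same grasp; the last joint's range is limited). The gripper opens to 87 mm and grips with 3 to 60 N. Pads are 19 mm wide; open, the fingers measure 117 mm over their backs; the gripper's body (75 mm by 190 mm) begins 51 mm behind the grasp point.
Start: joints at [1.245, 0.321, -0.07, 1.45, 0.023, 1.371, -0.057], TCP at [0.217, -0.613, 0.223] pointing down, gripper open.
Joint ranges: [-2.86, 2.86], [-0.3, 2.09], [-1.38, 1.24], [0.06, 2.45], [-1.56, 4.7], [0.09, 2.05], [-2.69, 2.69]. Speed limits (rad/s): [2.57, 2.57, 3.14, 3.14, 3.14, 3.14, 3.14].

INTERFACE

Orientations are given as a rotation vector (axis times angle).
In Python, from bench import get_state, eyes, ticket gives the robot as it stands.
- The arm moves only by the tool carry_out, never from a script. Its argument "motion" is a list of rows, each a list of 2 entries, a list of its own where there are three numbers: the shift along the world's x, y, z in m, then the turn about the world's z in rad. A call has 1 to 20 rows; each row is the pose to reach, as a shift and turn from the pose commanded when the call began; what a row does not reach only later rows make up. A row lasts 1/10 s, in which the tool goes at most 50 mm and 8.59 degrees, less where a joint would pass 70% of its speed; a pose out of reach is approached as far as the arm can. A call with a gripper value outside its range is refused whole. "grip" is the gripper command: -1 is fully open, 1 is shut, values between are in proportion, set as the call begins (left out, the last holds). The fingers move at their own pace and stop on an object; "squeeze" is the grip in N (left out, the last holds). Time passes only in rows, so rows that repeat a pose let the fingers close. It gives the time, the measured TCP pose, the force and the opening at its end, in the units of the state.
- get_state(): the state, without advancing time (a new reading comes with each control period).
- eyes.get_image(name): name is "side" or "top" or "wrist"; returns a dict with "pixels" (480x640x3 uint8, blue, green, red), "mtx" (3x3 intrinsics, pixels), "dist_coeffs" ([k1, k2, p1, p2, k3] as OpenCV has them; the pictures are not rectified), "extrinsics" (4x4, takes a point from camera to world coordinates). Camera axes: x right, y down, z forward; pixel columns grow to the right and rows downward; lengths in m; the calibration is good to about 2 mm. A picture is of the moment at which its call begins. There is no depth.
- ticket.close_job(): hands the job in, once; it reports no verdict.
The state is a dict: "time": time; "joint_positions": joint angles; "qd": joint speeds; "joint_torque": joint torques, N m; "position": TCP position; "tool_rot": TCP orientation; "ft_force": force on the tool from outside, world axes, zero at the start; "torque": the same for the moment, N m; "grip_width": opening from 0.0 (shut) to 1.0 (fully open).
Only numpy, scipy, OpenCV 4.12 (cv2) and the standard library are available. Lean on these libraries where they do the work, as an engineer would, in place of code of your own. Each camera call takes 0.05 s, during which the arm holds its last target. There are 200 camera calls.

TASK

The bench lamp stands bare: put its wire guard back on. Lower the guard over the globe, hang its collar on the three lampholder pins by feel, and turn it clockwise until the pins drop into the locking notches and the guard sits down level; go gently, force nothing onto the pins or the globe, let go, and leave the other things on the bench where they are.

Things in the scene. Friction and masses are not known exactly. Their poses are not given: they have to be found in the camera images.
- guard: Loose steel wire lamp guard, 0.2 to 0.4 kg, 141 mm tall, standing upright on its collar. Origin: centre of the collar's underside; z up. Collar 75 mm outside, 65 mm inside, 28 mm high; above it a cage 76 mm across of 6 bars and 2 hoops, closing to a 32 mm cap whose top is 103 mm up, with a wing grip on it. It fits in three ways, a third of a turn apart.
- guard_wing (a point): Where to grip the guard: middle of its upright orange wing grip, 126 mm above the guard's underside. The wing is 44 mm long (guard x), 12 mm thick (guard y: the fingers close along it) and stands from 103 to 141 mm up.
- guard_mouth (a point): Mouth of one of the collar's three J-shaped slots, at its lower edge under the +x end of the wing, 35 mm from the axis; the others are a third of a turn to either side. Slots go right through the wall, 9 mm wide. From the mouth a slot rises to a roof 16 mm above the lower edge, then runs round the collar as a channel 9 mm high to the locking notch.
- guard_notch (a point): Roof of the locking notch at the end of that slot: 22 mm above the collar's lower edge (6 mm higher than the channel roof), 9 mm wide, its middle 0.75 rad (43 degrees) counterclockwise, seen from above, from the middle of the mouth. So once the pins are in the mouths the guard is turned 0.75 rad clockwise, and then drops 6 mm.
- lamp: Bench lamp, its foot screwed to the boards. Origin: centre of the foot's underside; z up; the red rocker switch is at -x, 50 mm out. Green cast foot 128 mm across, above it a black lampholder 59 mm across from 30 to 61 mm up, top edge chamfered, carrying a frosted globe 49 mm across. A rigid lamp: contact forces on it rise steeply.
- lamp_pins (a point): Point on the lamp's axis 45 mm up, level with three brass bayonet pins, 5 mm thick, that stick out of the lampholder, tips 40 mm from the axis: one roughly over the switch (lamp -x), two a third of a turn to either side. The stiff lampholder sits turned by an unmeasured angle, up to 0.75 rad either way (this point does not turn with it): find the pins by feel.
- lamp_globe_top (a point): Top of the round-topped globe, 113 mm above the lamp's underside. Guard's underside above the lamp's underside: about 47 mm when the collar's edge rests on the pins, 31 mm when the pins have gone up the mouths to the channel roof, 25 mm when they are in the locking notches.
- wheel: Mud-caked grey plastic mower wheel, 178 mm across, 46 mm high, lying flat; leave it alone. Origin: centre of its underside.
- axle_bolt: Bent steel wheel axle bolt, 120 mm long along its x, 20 mm high; leave it alone. Origin: under its middle.
- muffler: Rusty cast-iron muffler, 74 mm across, 73 mm high, outlet pipe to its -y reaching 58 mm from its axis; leave it alone. Origin: centre of its underside.
- oil_bottle: Black oil bottle with red cap, 76 mm across, 150 mm high; leave it alone. Origin: centre of its underside.
- nut_jar: Glass jar with yellow lid, 70 mm across, 85 mm high; leave it alone. Origin: centre of its underside.
- wire_brush: Wooden-handled brush lying along its x; leave it alone. Origin: under its middle.
Things that resemble listed ones, but are neither listed nor needed, are in the scene too. What is meant by the lamp is not brown or purple, and is the larger of those in its own colour.

How it is judged:
On the way:
1. the guard hangs on the lamp with the pins up the slot mouths, not yet turned into the notches (z of guard in the frame of lamp between 0.0295 and 0.0365 m and horizontal distance between guard and lamp below 0.005 m and angle between guard's own z axis and vertical below 0.1 rad), for 0.1 s.
At the end, for the whole second after the job is handed in: The guard is at rest on the lamp with all three pins in the locking notches: its underside 23.5 to 27.5 mm above the lamp's underside, centred within 5 mm, upright within 0.06 rad (z of guard in the frame of lamp between 0.0235 and 0.0275 m and horizontal distance between guard and lamp below 0.005 m and angle between guard's own z axis and vertical below 0.06 rad and linear speed of guard below 0.02 m/s); the robot touches nothing.
It fails at once if the guard is pressed, twisted or dropped onto the lamp with more than 40 N (contact force between guard and lamp above 40 N).
It fails at once if the gripper or arm hits the lamp with more than 15 N (contact force between the arm and lamp above 15 N).
It fails at once if another thing on the bench is moved more than 20 mm (distance of any of wheel, axle_bolt, muffler, oil_bottle, nut_jar, wire_brush from where it was at the start of the episode above 0.02 m).
It also fails if it takes over 72 s, if anything falls off the work surface, if the arm or the gripper's body presses on something with over 40 N, if the wrist force passes 120 N, or if a joint passes its speed limit or range.

## Working session

There is one attempt and no reset: what is moved stays moved. The work goes in short steps, Python scripts to look and compute and a tool call to move; the robot and the scene stay as the last step left them, time stands still between calls to the robot, and variables do not carry over. Pictures are saved under pics/ and viewed, about 8 in all and at most 12, crops included, and the job is handed in when it is done.

Besides the shell and the picture viewer there is one more tool, called as a command line: name --argument value ..., lists and objects as JSON in quotes. carry_out: Moves the arm, as the interface text tells. Its arguments: {"type":"object","properties":{"motion":{"type":"array","items":{"type":"array"}},"grip":{"type":"number"},"squeeze":{"type":"number"}},"required":["motion"]}

```bash
mkdir -p pics; ls; cat > h.py <<'E'
import numpy as np, cv2
from bench import get_state, eyes, ticket
def grab(n,tag):
    im=eyes.get_image(n); cv2.imwrite(f'pics/{tag}.png',im['pixels']); np.savez(f'pics/{tag}.npz',**im); return im
def load(tag): return dict(np.load(f'pics/{tag}.npz'))
def ray(im,uv):
    p=cv2.undistortPoints(np.array([[uv]],float),im['mtx'],im['dist_coeffs'])[0,0]
    T=im['extrinsics']; return T[:3,3], T[:3,:3]@np.array([p[0],p[1],1])
def atz(im,uv,z):
    o,d=ray(im,uv); return o+d*(z-o[2])/d[2]
def proj(im,P):
    T=np.linalg.inv(im['extrinsics']); r=cv2.Rodrigues(T[:3,:3])[0]
    return cv2.projectPoints(np.array(P,float).reshape(-1,3),r,T[:3,3],im['mtx'],im['dist_coeffs'])[0][:,0]
E
python3 - <<'E'
from h import *
for n in('top','side'):
    im=grab(n,n+'0'); print(n,im['extrinsics'].round(3).tolist(),im['mtx'].round(0).tolist())
print(get_state())
E
```

```text
pics
top [[0.002, -0.987, 0.161, 0.339], [-1.0, 0.0, 0.011, 0.008], [-0.011, -0.161, -0.987, 1.49], [0.0, 0.0, 0.0, 1.0]] [[589.0, 0.0, 319.0], [0.0, 589.0, 237.0], [0.0, 0.0, 1.0]]
side [[-0.963, -0.184, 0.199, 0.325], [-0.271, 0.642, -0.717, 0.939], [0.004, -0.744, -0.668, 0.955], [0.0, 0.0, 0.0, 1.0]] [[570.0, 0.0, 333.0], [0.0, 570.0, 235.0], [0.0, 0.0, 1.0]]
{'time': 0.1, 'joint_positions': array([ 1.24512036,  0.32177549, -0.07009989,  1.45155389,  0.02260988,
        1.37081938, -0.05687466]), 'qd': array([ 5.83223484e-04,  6.90716400e-05,  2.04610558e-04, -3.06112467e-03,
       -1.50813824e-04, -2.17841704e-04, -1.52749406e-04]), 'joint_torque': array([ 3.99181072e-04, -4.92568767e+01, -4.05565482e-01, -3.13396204e+01,
       -6.40170439e-02,  3.94791516e-02,  4.07672189e-05]), 'position': array([ 0.2164205 , -0.61237759,  0.22155329]), 'tool_rot': array([-2.56434019e+00,  1.81324571e+00,  2.35415766e-03]), 'ft_force': array([ 0.30714903, -0.35102349, -0.10952399]), 'torque': array([-0.04597264,  0.00675652,  0.00917156]), 'grip_width': 1.0018436391787204}
```

View pics/top0.png

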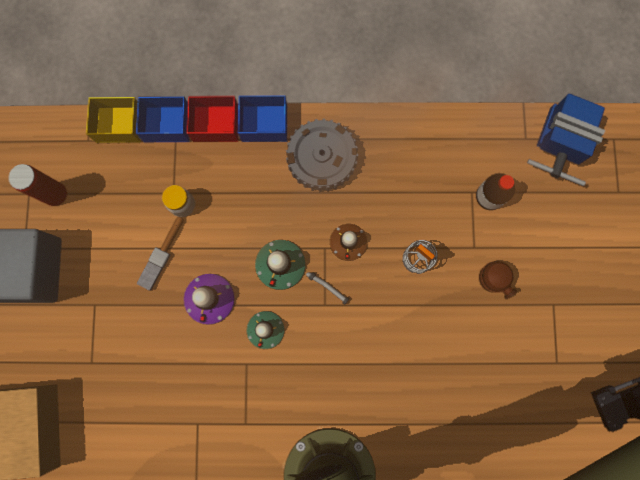

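View pics/side0.png

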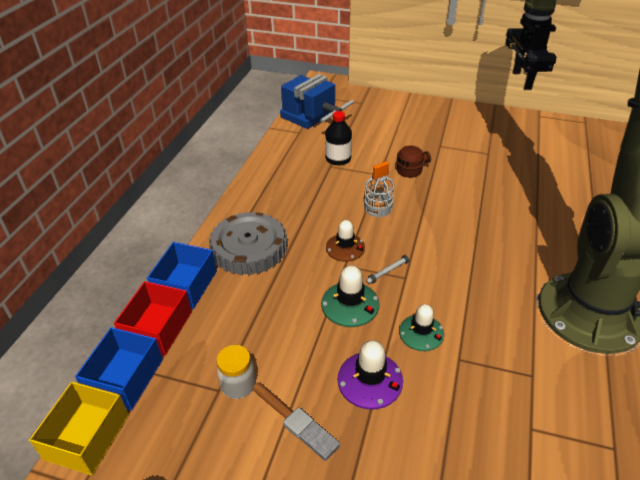

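Lamps in the top view: purple (209,299), brown (349,242), small green (265,330) and large green (280,264). The large green one fits, being neither brown nor purple and the larger of the two greens. The guard is at (422,256) with an orange wing. I'll confirm both in an enlarged montage.

```bash
python3 - <<'E'
from h import *
t=load('top0')['pixels'];s=load('side0')['pixels']
c=lambda im,x,y,w,h,f:cv2.resize(im[y:y+h,x:x+w],None,fx=f,fy=f,interpolation=cv2.INTER_CUBIC)
a=np.hstack([c(t,245,230,80,60,5),c(t,390,230,80,60,5)])
b=np.hstack([c(s,310,260,80,70,5)[:300],c(s,340,155,80,60,5)])
cv2.imwrite('pics/m.png',np.vstack([a,b]))
E
```

```text
(no output)
```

View pics/m.png

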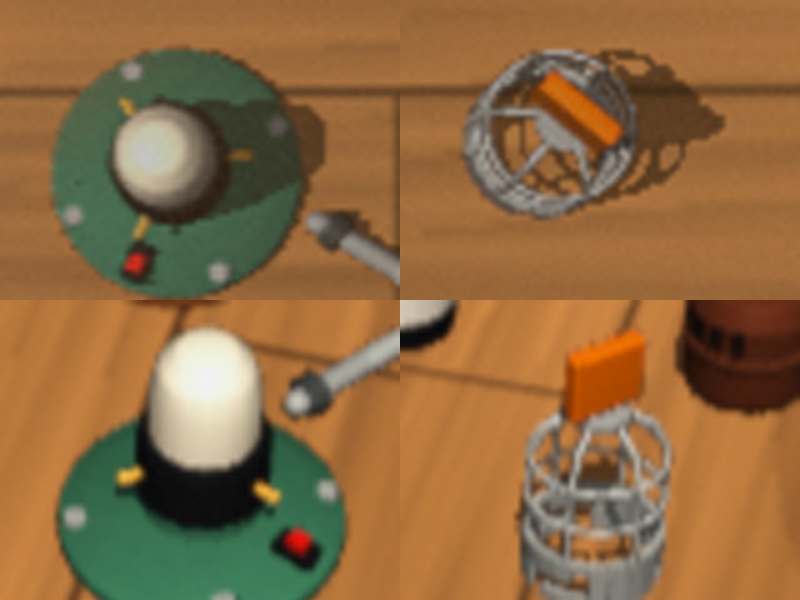

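Confirmed: the large green lamp has three visible brass pins, with its red switch at the bottom. Pins in the top crop are at about (127,105), (240,155) and (141,228). The guard's wing is diagonal. Now the positions.

```bash
python3 - <<'E'
from h import *
t=load('top0');s=load('side0')
def T(x,y):return (245+x/5-.4,230+y/5-.4)
def G(x,y):return (390+(x-400)/5-.4,230+y/5-.4)
def SL(x,y):return (310+x/5-.4,260+(y-300)/5-.4)
def SG(x,y):return (340+(x-400)/5-.4,155+(y-300)/5-.4)
print('foot',atz(t,T(178,173),.006), 'switch',atz(t,T(138,264),.02))
pins=[atz(t,T(*p),.045) for p in((127,105),(240,155),(141,228))]
print('pins top',np.round(pins,4).tolist(), 'mean tips',np.mean([pins[0],pins[1],pins[2]],0))
print('pins side',[atz(s,SL(*p),.045).round(4) for p in((120,479),(270,493))])
def tri(a,b):
    (o1,d1),(o2,d2)=a,b
    A=np.c_[d1,-d2];k=np.linalg.lstsq(A,o2-o1,rcond=None)[0]
    return (o1+k[0]*d1+o2+k[1]*d2)/2, np.linalg.norm(o1+k[0]*d1-o2-k[1]*d2)
c=[atz(t,G(*p),.141).round(4) for p in((552,70),(622,127),(605,147),(533,92))];print('wing top',c)
print('side wing top',[atz(s,SG(*p),.141).round(4) for p in((566,352),(585,360),(643,335))])
print('wing mid',tri(ray(t,G(578,108)),ray(s,SG(606,375))))
print(proj(t,[[.3,-.3,.4]]))
E
```

```text
foot [0.5114139  0.12263564 0.006     ] switch [0.46397378 0.14104954 0.02      ]
pins top [[0.5408, 0.1454, 0.045], [0.5158, 0.089, 0.045], [0.4796, 0.1376, 0.045]] mean tips [0.51207663 0.12398568 0.045     ]
pins side [array([0.5431, 0.1489, 0.045 ]), array([0.4795, 0.1391, 0.045 ])]
wing top [array([ 0.5437, -0.2111,  0.141 ]), array([ 0.5171, -0.2427,  0.141 ]), array([ 0.5078, -0.2346,  0.141 ]), array([ 0.5334, -0.202 ,  0.141 ])]
side wing top [array([ 0.5437, -0.211 ,  0.141 ]), array([ 0.5332, -0.2069,  0.141 ]), array([ 0.51  , -0.2361,  0.141 ])]
wing mid (array([ 0.5271636 , -0.22626573,  0.12036728]), np.float64(0.003297497822563809))
[[494.49489638 354.51007125]]
```

carry_out --motion '[[[0.03,0.035,0.01],0.05],[[0.06,0.07,0.02],0.1],[[0.09,0.11,0.03],0.15],[[0.12,0.15,0.04],0.2],[[0.15,0.19,0.05],0.25],[[0.18,0.23,0.06],0.3],[[0.21,0.27,0.07],0.35],[[0.24,0.31,0.08],0.4],[[0.27,0.34,0.09],0.45],[[0.29,0.37,0.1],0.5],[[0.309,0.39,0.1],0.53],[[0.309,0.39,0.1],0.53],[[0.309,0.39,0.1],0.53],[[0.309,0.39,0.1],0.53]]'

```text
time: 1.5
position: [0.5246, -0.2244, 0.322]
tool_rot: [2.948, -1.082, -0.002]
ft_force: [-0.8, -0.2, 0.3]
grip_width: 1.001
```

```bash
python3 - <<'E'
from h import *
im=grab('wrist','w1'); print(im['extrinsics'].round(3).tolist(),get_state()['position'],get_state()['ft_force'],get_state()['tool_rot'],get_state()['joint_positions'].round(2))
P=[[.5255,-.2226,z] for z in(0,.141)];print(proj(im,P))
E
```

```text
[[0.762, -0.619, -0.191, 0.576], [-0.648, -0.729, -0.222, -0.163], [-0.002, 0.293, -0.956, 0.485], [0.0, 0.0, 0.0, 1.0]] [ 0.52458816 -0.22452108  0.32212193] [-1.10821112  0.90690153  1.11391852] [ 2.94828203e+00 -1.08276895e+00 -1.41346964e-03] [ 0.76  0.15 -0.45  1.48  0.07  1.53 -0.4 ]
[[316.47855802 179.9687954 ]
 [316.45990321 205.7439914 ]]
```

View pics/w1.png

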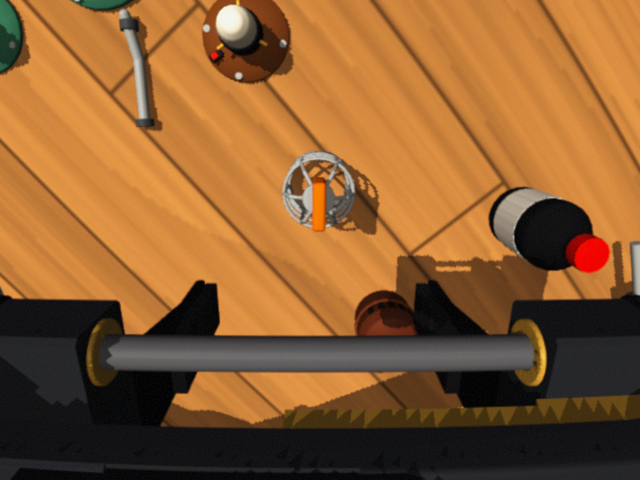

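```bash
python3 - <<'E'
from h import *
w=load('w1');s=load('side0')
a,b=atz(w,(320,178.5),.141),atz(w,(319,231),.141);print(a,b,(a+b)/2,np.degrees(np.arctan2(*(a-b)[[1,0]])))
c=((a+b)/2)[:2]
x0,y0,f=355,180,12
cr=cv2.resize(s['pixels'][y0:y0+40,x0:x0+50],None,fx=f,fy=f,interpolation=cv2.INTER_CUBIC)
out=[cr]
for h in(0,1):
    yaw=np.radians(50)+h*np.pi; o=cr.copy()
    for k in range(3):
        m=yaw+k*2*np.pi/3
        pts=[(m,0),(m,.0115),(m+.75,.0115),(m+.75,.02)]
        n=np.array([np.cos(m+.4),np.sin(m+.4)])
        if n@(np.array([.325,.939])-c)<0: continue
        P=[[c[0]+.037*np.cos(q),c[1]+.037*np.sin(q),z] for q,z in pts]
        p=((proj(s,P)-[x0,y0]+.5)*f).astype(int)
        cv2.polylines(o,[p],False,(0,0,255),1)
    out.append(o)
ww=cv2.resize(w['pixels'][145:240,270:370],(600,480),interpolation=cv2.INTER_CUBIC)
v=np.vstack([np.hstack([out[0],ww]),np.hstack(out[1:])]) if 0 else np.vstack([np.hstack([out[0],ww]),np.hstack(out[1:])])
cv2.imwrite('pics/c.png',cv2.resize(v,(750,600)))
E
```

```text
[ 0.54323184 -0.2063949   0.141     ] [ 0.51238051 -0.24153136  0.141     ] [ 0.52780618 -0.22396313  0.141     ] 48.715474393787304
```

View pics/c.png

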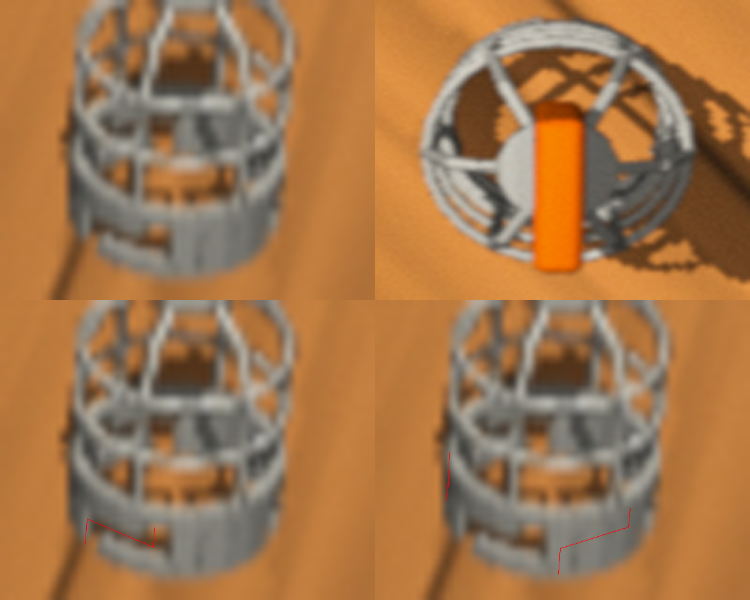

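Hypothesis A (slot mouth under the wing end at yaw about 49°) matches the visible slot. Next I descend on the wing and grip.

carry_out --motion '[[[0.002,0.001,-0.04],-0.01],[[0.002,0.001,-0.08],-0.01],[[0.002,0.001,-0.12],-0.01],[[0.002,0.001,-0.15],-0.01],[[0.002,0.001,-0.175],-0.01],[[0.002,0.001,-0.195],-0.01],[[0.002,0.001,-0.207],-0.01],[[0.002,0.001,-0.212],-0.01],[[0.002,0.001,-0.212],-0.01],[[0.002,0.001,-0.212],-0.01]]' --grip -1

```text
time: 2.55
position: [0.5283, -0.2224, 0.1117]
tool_rot: [2.945, -1.094, 0.003]
ft_force: [0.7, -0.2, -0.7]
grip_width: 1.003
```

carry_out --motion '[[[0,0,0],0],[[0,0,0],0],[[0,0,0],0],[[0,0,0],0],[[0,0,0],0],[[0,0,0],0],[[0,0,0],0],[[0,0,0],0],[[0,0,0],0],[[0,0,0],0],[[0,0,0],0],[[0,0,0],0]]' --grip 1 --squeeze 25

```text
time: 3.75
position: [0.5275, -0.2219, 0.1104]
tool_rot: [2.945, -1.093, -0.0]
ft_force: [0.1, 0.7, -1.5]
grip_width: 0.14
```

carry_out --motion '[[[0,0,0.01],0],[[0,0,0.03],0],[[0,0,0.06],0],[[0,0,0.1],0],[[0,0,0.13],0],[[0,0.02,0.15],0],[[0,0.05,0.16],-0.05],[[-0.005,0.09,0.16],-0.1],[[-0.01,0.13,0.16],-0.15],[[-0.015,0.17,0.16],-0.2],[[-0.016,0.21,0.16],-0.225],[[-0.016,0.25,0.16],-0.225],[[-0.016,0.28,0.16],-0.225],[[-0.016,0.31,0.16],-0.225],[[-0.016,0.33,0.16],-0.225],[[-0.016,0.34,0.16],-0.225],[[-0.016,0.345,0.16],-0.225],[[-0.016,0.345,0.16],-0.225],[[-0.016,0.345,0.16],-0.225],[[-0.016,0.345,0.16],-0.225]]'

```text
time: 5.75
position: [0.5119, 0.1216, 0.2705]
tool_rot: [2.802, -1.42, 0.0]
ft_force: [-0.5, -0.2, -3.3]
grip_width: 0.135
```

```bash
python3 - <<'E'
from h import *
s=grab('side','s2');w=grab('wrist','w2');t=grab('top','t2');st=get_state();print(st['time'],st['position'],st['tool_rot'],st['ft_force'],st['torque'],st['joint_positions'].round(2),st['grip_width'])
f=6
a=cv2.resize(s['pixels'][215:335,300:400],None,fx=4,fy=4,interpolation=cv2.INTER_CUBIC)[:480]
b=cv2.resize(w['pixels'],(400,300)); t=cv2.resize(t['pixels'][225:300,235:335],(400,300),interpolation=cv2.INTER_CUBIC)
o=np.zeros((600,800,3),np.uint8);o[:480,:400]=a;o[:300,400:]=b;o[300:,400:]=t
cv2.imwrite('pics/c2.png',o)
E
```

```text
5.9 [0.5117304  0.12232828 0.27052996] [ 2.80256372e+00 -1.41885643e+00  4.54688880e-05] [ 0.47166862 -0.18695775 -3.01871254] [ 0.00593358 -0.06545802 -0.01914923] [ 0.41  0.08 -0.73  1.66  0.05  1.42 -1.26] 0.13540967959616176
```

View pics/c2.png

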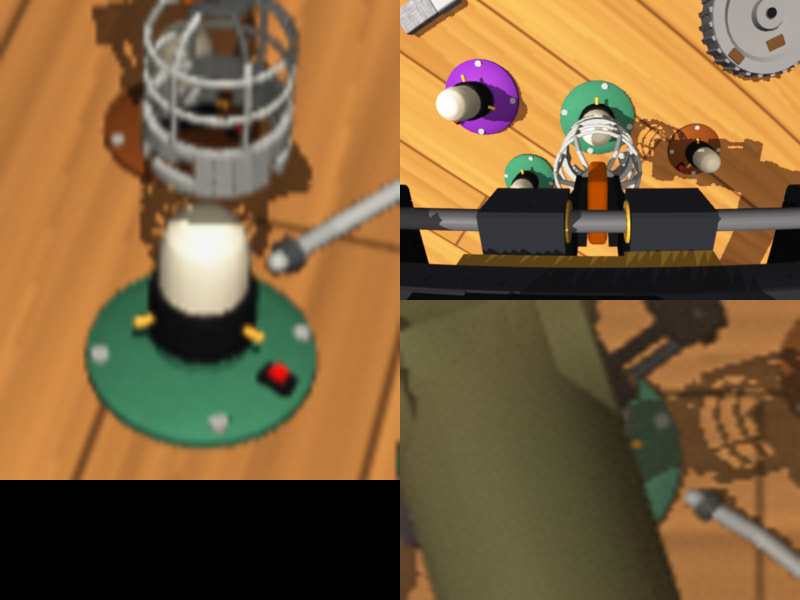

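```bash
python3 - <<'E'
from h import *
s=load('s2');t=load('top0');w=load('w2')
a=np.linspace(0,2*np.pi,200)
def circ(im,c,r,z): return proj(im,np.c_[c[0]+r*np.cos(a),c[1]+r*np.sin(a),0*a+z])
def cropxy(p): return (p-[300,215]+.5)*4
def ext(p): return p[:,0].min().round(1),p[:,0].max().round(1),p[:,1].min().round(1),p[:,1].max().round(1)
g=(.5117,.1223)
for z in(.160,.188): print('collar',z,ext(cropxy(circ(s,g,.0375,z))))
print('hoop?',ext(cropxy(circ(s,g,.038,.21))))
for c in((.512,.123),(.513,.124),(.512,.125)):
  print(c,'holder',ext(cropxy(circ(s,c,.0295,.03)))[:],ext(cropxy(circ(s,c,.0295,.055))),'foot',ext(cropxy(circ(s,c,.064,.008))),ext(cropxy(circ(s,c,.064,.0))))
# foot from green masks
for n,im,box in(('side',s,(300,260,400,335)),('top',t,(245,230,325,300))):
  hsv=cv2.cvtColor(im['pixels'],cv2.COLOR_BGR2HSV);x0,y0,x1,y1=box
  m=cv2.inRange(hsv,(60,60,30),(95,255,255));k=np.zeros_like(m);k[y0:y1,x0:x1]=m[y0:y1,x0:x1]
  cs=max(cv2.findContours(k,cv2.RETR_EXTERNAL,cv2.CHAIN_APPROX_NONE)[0],key=cv2.contourArea)
  h=cv2.convexHull(cs)[:,0].astype(float)
  P=np.array([atz(im,q,.006)[:2] for q in h])
  A=np.c_[2*P,np.ones(len(P))];x=np.linalg.lstsq(A,(P**2).sum(1),rcond=None)[0]
  print(n,'foot fit',x[:2],np.sqrt(x[2]+x[0]**2+x[1]**2))
E
```

```text
collar 0.16 (np.float64(137.1), np.float64(285.3), np.float64(95.9), np.float64(198.0))
collar 0.188 (np.float64(137.4), np.float64(287.9), np.float64(55.3), np.float64(157.1))
hoop? (np.float64(136.5), np.float64(291.1), np.float64(21.9), np.float64(124.6))
(0.512, 0.123) holder (np.float64(149.9), np.float64(258.3), np.float64(279.9), np.float64(360.7)) (np.float64(150.3), np.float64(260.2), np.float64(248.6), np.float64(329.4)) foot (np.float64(87.0), np.float64(319.5), np.float64(262.1), np.float64(437.6)) (np.float64(87.1), np.float64(318.6), np.float64(271.7), np.float64(447.2))
(0.513, 0.124) holder (np.float64(147.7), np.float64(256.1), np.float64(280.8), np.float64(361.7)) (np.float64(148.0), np.float64(257.9), np.float64(249.5), np.float64(330.3)) foot (np.float64(84.7), np.float64(317.3), np.float64(263.0), np.float64(438.6)) (np.float64(84.9), np.float64(316.5), np.float64(272.6), np.float64(448.2))
(0.512, 0.125) holder (np.float64(149.0), np.float64(257.5), np.float64(282.5), np.float64(363.5)) (np.float64(149.3), np.float64(259.3), np.float64(251.1), np.float64(332.1)) foot (np.float64(85.9), np.float64(318.7), np.float64(264.6), np.float64(440.4)) (np.float64(86.1), np.float64(317.9), np.float64(274.2), np.float64(450.0))
side foot fit [0.51180416 0.12750956] 0.0626512482114244
top foot fit [0.48385525 0.10772207] 0.03591552369796611
```

Compared with the lamp in the side view, the guard sits about 2–3 mm short along the wing. I'll shift it and lower it over the globe.

carry_out --motion '[[[0.0025,0.002,0],0],[[0.0025,0.002,0],0],[[0.0025,0.002,-0.01],0],[[0.0025,0.002,-0.025],0],[[0.0025,0.002,-0.04],0],[[0.0025,0.002,-0.055],0],[[0.0025,0.002,-0.07],0],[[0.0025,0.002,-0.08],0],[[0.0025,0.002,-0.088],0],[[0.0025,0.002,-0.092],0],[[0.0025,0.002,-0.094],0],[[0.0025,0.002,-0.094],0],[[0.0025,0.002,-0.094],0],[[0.0025,0.002,-0.094],0]]'

```text
time: 7.3
position: [0.5145, 0.1252, 0.1771]
tool_rot: [-2.803, 1.417, -0.001]
ft_force: [0.3, 0.4, -3.0]
grip_width: 0.137
```

```bash
python3 - <<'E'
from h import *
s=grab('side','s3');st=get_state();print(st['time'],st['position'],st['ft_force'],st['torque'])
g=st['position'][:2]; a=np.linspace(0,2*np.pi,200)
im=cv2.resize(s['pixels'][235:335,300:400],None,fx=6,fy=6,interpolation=cv2.INTER_CUBIC)
im2=im.copy()
def d(c,r,z,col):
    p=(proj(s,np.c_[c[0]+r*np.cos(a),c[1]+r*np.sin(a),0*a+z])-[300,235]+.5)*6
    cv2.polylines(im,[p.astype(int)],True,col,1)
z=st['position'][2]-.1104
d(g,.0375,z,(0,0,255));d(g,.0375,z+.028,(0,0,255));d((.5125,.1235),.0295,.03,(255,0,255));d((.5125,.1235),.064,0,(255,0,255))
cv2.imwrite('pics/c3.png',im)
E
```

```text
7.35 [0.51442918 0.12519108 0.17705229] [-0.17917611 -0.04528964 -3.43380885] [-0.05467576 -0.00583217 -0.06433346]
```

View pics/c3.png

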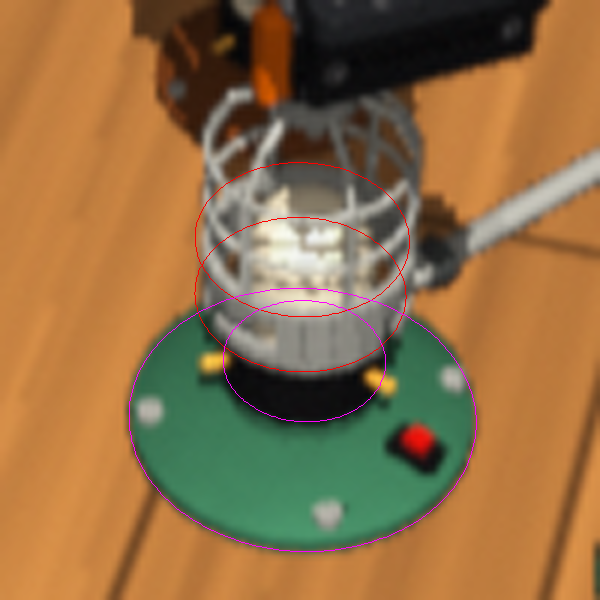

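carry_out --motion '[[[0,-0.0005,-0.004],0],[[0,-0.0005,-0.007],0],[[0,-0.0005,-0.01],0],[[0,-0.0005,-0.013],0],[[0,-0.0005,-0.015],0],[[0,-0.0005,-0.015],0]]'

```text
time: 7.95
position: [0.5139, 0.1246, 0.1612]
tool_rot: [2.803, -1.417, -0.001]
ft_force: [0.3, 0.7, -3.6]
grip_width: 0.135
```

carry_out --motion '[[[0,0,-0.001],0],[[0,0,-0.002],0],[[0,0,-0.003],0],[[0,0,-0.004],0],[[0,0,-0.005],0],[[0,0,-0.006],0],[[0,0,-0.006],0]]'

```text
time: 8.65
position: [0.514, 0.1246, 0.1554]
tool_rot: [2.804, -1.417, -0.0]
ft_force: [0.2, -0.3, -3.0]
grip_width: 0.136
```

carry_out --motion '[[[0,0,-0.001],0],[[0,0,-0.002],0],[[0,0,-0.003],0],[[0,0,-0.003],0]]'

```text
time: 9.05
position: [0.514, 0.1246, 0.1524]
tool_rot: [2.804, -1.417, -0.0]
ft_force: [0.0, -0.4, -3.0]
grip_width: 0.133
```

carry_out --motion '[[[0,0,-0.001],0],[[0,0,-0.002],0],[[0,0,-0.003],0],[[0,0,-0.003],0]]'

```text
time: 9.45
position: [0.514, 0.1246, 0.1494]
tool_rot: [2.804, -1.417, -0.0]
ft_force: [0.7, -0.4, -2.8]
grip_width: 0.135
```

The underside is at about 39 mm with no contact, so the pins are in the mouths. I'll feel on down for the channel roof.

carry_out --motion '[[[0,0,-0.001],0],[[0,0,-0.002],0],[[0,0,-0.003],0],[[0,0,-0.004],0],[[0,0,-0.005],0],[[0,0,-0.005],0]]'

```text
time: 10.05
position: [0.514, 0.1246, 0.1444]
tool_rot: [2.804, -1.417, -0.0]
ft_force: [0.1, 0.8, -3.2]
grip_width: 0.133
```

carry_out --motion '[[[0,0,-0.0005],0],[[0,0,-0.001],0],[[0,0,-0.0015],0],[[0,0,-0.0015],0]]'

```text
time: 10.45
position: [0.5141, 0.1246, 0.143]
tool_rot: [2.804, -1.417, -0.0]
ft_force: [-0.5, -0.2, -2.4]
grip_width: 0.135
```

carry_out --motion '[[[0,0,-0.0005],0],[[0,0,-0.001],0],[[0,0,-0.001],0]]'

```text
time: 10.75
position: [0.5141, 0.1246, 0.142]
tool_rot: [2.804, -1.417, -0.0]
ft_force: [0.1, 1.2, -3.5]
grip_width: 0.134
```

carry_out --motion '[[[0,0,-0.0005],0],[[0,0,-0.0005],0]]'

```text
time: 10.95
position: [0.5142, 0.1246, 0.1418]
tool_rot: [2.804, -1.417, 0.0]
ft_force: [-1.5, -0.9, -1.1]
grip_width: 0.134
```

carry_out --motion '[[[0,0,-0.0005],0],[[0,0,-0.0005],0]]'

```text
time: 11.15
position: [0.5144, 0.1247, 0.1417]
tool_rot: [-2.804, 1.417, -0.001]
ft_force: [-1.2, -0.5, 1.6]
grip_width: 0.135
```

Contact is at TCP z 0.1417, i.e. underside 31 mm, the channel roof. I'll lift 1.5 mm and turn clockwise, watching forces.

carry_out --motion '[[[0,0,0.001],0],[[0,0,0.0015],0],[[0,0,0.0015],-0.04],[[0,-0.0002,0.0015],-0.08],[[0,-0.0003,0.0015],-0.12],[[0,-0.0003,0.0015],-0.16],[[0,-0.0004,0.0015],-0.2],[[0,-0.0004,0.0015],-0.2]]'

```text
time: 11.95
position: [0.5139, 0.1242, 0.1422]
tool_rot: [2.648, -1.69, -0.001]
ft_force: [0.5, -0.4, -2.9]
grip_width: 0.141
```

carry_out --motion '[[[0,0,0],-0.04],[[0,-0.0001,0],-0.08],[[0,-0.0002,0],-0.12],[[0.0001,-0.0003,0],-0.16],[[0.0001,-0.0004,0],-0.2],[[0.0001,-0.0004,0],-0.2]]'

```text
time: 12.55
position: [0.5141, 0.1238, 0.1423]
tool_rot: [2.467, -1.945, -0.0]
ft_force: [-0.2, 0.3, -3.0]
grip_width: 0.137
```

carry_out --motion '[[[0,0,0],-0.04],[[0,-0.0001,0],-0.08],[[0.0001,-0.0002,0],-0.12],[[0.0001,-0.0003,0],-0.16],[[0.0002,-0.0004,0],-0.2],[[0.0002,-0.0005,0],-0.24],[[0.0002,-0.0005,0],-0.24]]'

```text
time: 13.25
position: [0.5143, 0.1233, 0.1424]
tool_rot: [2.217, -2.225, -0.0]
ft_force: [0.7, -0.3, -3.1]
grip_width: 0.133
```

```bash
python3 - <<'E'
from h import *
s=get_state();print(s['ft_force'],s['torque'],s['position'])
E
```

```text
[ 0.72107076 -0.34635788 -3.1304107 ] [ 0.00162226 -0.05147554  0.01516006] [0.51431963 0.12333474 0.14241185]
```

carry_out --motion '[[[0,-0.0001,0],-0.03],[[0,-0.0001,0],-0.06],[[0,-0.0002,0],-0.09],[[0,-0.0002,0],-0.11],[[0,-0.0002,0],-0.11]]'

```text
time: 13.75
position: [0.5145, 0.1232, 0.1426]
tool_rot: [-2.089, 2.346, -0.0]
ft_force: [0.4, 0.7, -3.4]
grip_width: 0.139
```

```bash
python3 - <<'E'
from h import *
s=get_state();print(s['ft_force'],s['torque'],s['position'],s['tool_rot'])
E
```

```text
[ 0.41048124  0.67552323 -3.38372421] [ 0.04869529 -0.00794644  0.01793318] [0.51449128 0.12316173 0.14263215] [-2.08926911e+00  2.34609095e+00 -2.29846250e-04]
```

carry_out --motion '[[[0,0,-0.0007],0],[[0,0,-0.0014],0],[[0,0,-0.002],0],[[0,0,-0.002],0]]'

```text
time: 14.15
position: [0.5144, 0.1231, 0.1404]
tool_rot: [2.09, -2.345, -0.0]
ft_force: [0.2, -0.5, -2.5]
grip_width: 0.142
```

At 30 mm with no contact, so the pins are entering the notches. Continuing down.

carry_out --motion '[[[0,0,-0.001],0],[[0,0,-0.002],0],[[0,0,-0.003],0],[[0,0,-0.003],0]]'

```text
time: 14.55
position: [0.5144, 0.1231, 0.1374]
tool_rot: [2.09, -2.345, -0.0]
ft_force: [-0.5, 0.1, -2.9]
grip_width: 0.136
```

carry_out --motion '[[[0,0,-0.0005],0],[[0,0,-0.001],0],[[0,0,-0.001],0]]'

```text
time: 14.85
position: [0.5144, 0.1231, 0.1365]
tool_rot: [2.09, -2.346, -0.0]
ft_force: [0.2, -0.3, -2.6]
grip_width: 0.135
```

carry_out --motion '[[[0,0,-0.0005],0],[[0,0,-0.001],0],[[0,0,-0.001],0]]'

```text
time: 15.15
position: [0.5145, 0.1231, 0.1358]
tool_rot: [-2.09, 2.346, -0.0]
ft_force: [-0.1, 0.1, -1.2]
grip_width: 0.135
```

Seated at about 25.4 mm with the weight transferring to the lamp. Now release and retreat.

carry_out --motion '[[[0,0,-0.0004],0],[[0,0,-0.0004],0]]'

```text
time: 15.35
position: [0.5146, 0.1231, 0.1357]
tool_rot: [-2.09, 2.346, -0.001]
ft_force: [-2.2, -0.1, 1.5]
grip_width: 0.141
```

carry_out --motion '[[[0,0,0],0],[[0,0,0],0],[[0,0,0],0],[[0,0,0],0],[[0,0,0],0]]' --grip 0.2

```text
time: 15.85
position: [0.5145, 0.1232, 0.1352]
tool_rot: [-2.09, 2.346, -0.0]
ft_force: [-0.3, 0.7, -0.6]
grip_width: 0.385
```

carry_out --motion '[[[0,0,0.005],0],[[0,0,0.015],0],[[0,0,0.03],0],[[0,0,0.05],0],[[0,0,0.08],0],[[0,0,0.11],0],[[0,-0.03,0.15],0],[[0,-0.07,0.16],0],[[0,-0.11,0.16],0],[[0,-0.15,0.16],0],[[0,-0.19,0.16],0],[[0,-0.23,0.16],0],[[0,-0.26,0.16],0],[[0,-0.28,0.16],0],[[0,-0.28,0.16],0],[[0,-0.28,0.16],0]]'

```text
time: 17.45
position: [0.5147, -0.1562, 0.2962]
tool_rot: [-2.089, 2.345, -0.001]
ft_force: [0.3, 0.3, -0.4]
grip_width: 0.397
```

```bash
python3 - <<'E'
from h import *
s=grab('side','s4');t=grab('top','t4');st=get_state();print(st['time'],st['position'],st['ft_force'],st['grip_width'])
a=np.linspace(0,2*np.pi,200)
im=cv2.resize(s['pixels'][235:335,300:400],None,fx=4,fy=4,interpolation=cv2.INTER_CUBIC)
p=(proj(s,np.c_[.5125+.0375*np.cos(a),.1235+.0375*np.sin(a),0*a+.025])-[300,235]+.5)*4
cv2.polylines(im,[p.astype(int)],True,(0,0,255),1)
b=cv2.resize(t['pixels'][225:300,235:335],(400,300),interpolation=cv2.INTER_CUBIC)
o=np.zeros((600,800,3),np.uint8);o[:400,:400]=im;o[:300,400:]=b;o[300:,400:]=cv2.resize(s['pixels'],(400,300))
cv2.imwrite('pics/c4.png',o)
E
```

```text
17.55 [ 0.51483738 -0.15493811  0.29596683] [0.05561749 0.08286185 0.3861695 ] 0.40177829091379036
```

View pics/c4.png

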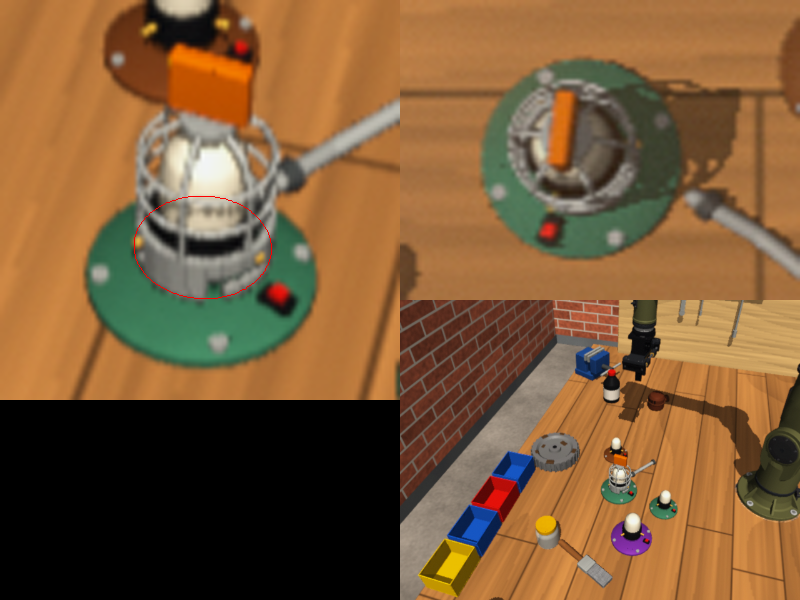

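The guard sits level on the large green lamp. Its lower edge matches the predicted 25 mm circle, and the right pin shows at the notch end of its slot at (262,258). Everything else is where it was, so I'm handing in.

```bash
python3 -c "
from h import *
print(ticket.close_job(), get_state()['time'])"
```

```text
the job is handed in; nothing more can be done
the job is handed in; nothing more can be done
```

The guard is back on the large green lamp, locked on its three pins and sitting level, and I have handed the job in at about 17.6 s of the 72 s allowed. No verdict was reported.

- **What I did:** I gripped the wing and lowered the guard over the globe. The pins went up the mouths at the first try, and I felt the channel roof at about 31 mm. I then turned the guard 0.75 rad clockwise, lowered it into the notches until it rested, released it and backed away.
- **Forces:** the changes I read at the wrist after each move never passed about 5 N. I did not measure the contact on the lamp itself.
- **Last checks:** from the last grip height, the underside is about 25.4 mm above the lamp's underside. The final pictures show the guard level and centred to within a millimetre or two, with the one clearly visible pin at the notch end of its slot and the arm clear. I compared the other things on the bench only by eye; they look unmoved.
- **Disagreements:** the guard's axis was about 2 mm from the tool point along the wing, which I corrected before lowering. An automatic circle fit of the lamp's foot gave a wrong centre in the top view and was about 4 mm off in the side view. I ignored both and used the outline overlay in the side picture instead.

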